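# Weigh a filled pudding mould on the hook of a spring scale

## Robot

A 6-joint arm with a two-finger parallel gripper is mounted at the origin on the work surface. World frame = base frame: x ahead of the robot, y to its left, z up, the work surface at z = 0. Lengths are in mm, angles in rad, forces in N, time in s.
With the tool pointing down it reaches from about 400 to 825 mm from the base axis. Payload 7 kg.
Tool frame: the origin (TCP) lies at the very end of the fingers, on their centre line; the grasp point (between the pads) lies 19 mm behind it; z points along the fingers, y is the line along which they close (so a half turn about z gives the same grasp; the last joint's range is limited). The gripper opens to 88 mm and grips with 3 to 60 N. Pads are 19 mm wide; open, the fingers measure 130 mm over their backs; the gripper's body (78 mm by 193 mm) begins 47 mm behind the grasp point.
Start: joints at [0.288, 0.359, 0.012, 0, -1.224, -0.288], TCP at [674.978, -0.019, 226.561] pointing down, gripper open.
Joint ranges: [-3.07, 3.07], [-1.43, 2.12], [-1.02, 1.25], [-3.03, 1.67], [-3.05, -0], [-3.03, 3.03]. Speed limits (rad/s): [2.39, 2.39, 3.01, 3.14, 3.14, 3.14].

## Interface

Orientations are given as a unit quaternion [x, y, z, w].
In Python, from plant import bot gives the robot as it stands. Calls block until the motion is done:
- bot.move_ptp(position, orientation): joint-space move of the TCP to a pose.
- bot.line_to(position, velocity=150, ori=None): straight line of the TCP; ori=None keeps the orientation; velocity is the mean speed in mm/s.
- bot.move_joints(angles): joint-space move.
- bot.move_gripper(opening, force=None): finger opening in mm; force is the grip in N (None keeps the last); returns when the fingers have stopped.
- bot.pause(seconds).
- bot.solve_ik(position, orientation): joint angles nearest the present ones, or None.
- bot.read_state(): the state.
- bot.camera(name): name is "scene" or "side" or "wrist"; returns the picture (480x640x3 uint8, red, green, blue); there is no depth.
- bot.get_calibration(name): a dict with "fx", "fy", "cx", "cy" (pixels), "distortion" ([k1, k2, p1, p2, k3] as OpenCV has them; the pictures are not rectified), "view" (4x4, takes a point from world to camera coordinates); the wrist camera has in their place "T_tool_cam" (4x4, takes a point from camera to tool coordinates, whose origin is the TCP and whose axes are the flange's). Camera axes: x right, y up, looking along -z (the intrinsics and any distortion apply to the point x, -y, -z); pixel columns grow to the right and rows downward; lengths in mm; the calibration is good to about 2 mm. A picture is of the moment at which its call begins: read the wrist's pose just before it. get_calibration takes no time and is no camera call.
A pose or a line that the arm cannot do raises bot.Unreachable and nothing moves.
- bot.close_job(): hands the job in; it is judged then, once.
The state is a dict: "t": time; "joint_pos": joint angles; "qvel": joint speeds; "tau": joint torques, N m; "tcp_pos": TCP position; "eef_rot": TCP orientation; "contact_force": force on the tool from outside, world axes, zero at the start; "moment": the same for the moment, N m; "width": finger opening in mm; "finger_force": force on a finger pad.
Only numpy, scipy, OpenCV 4.12 (cv2) and the standard library are available. Lean on these libraries where they do the work, as an engineer would, in place of code of your own. Each camera call takes 0.05 s, during which the arm holds its last target. There are 200 camera calls.

## Task

Weigh the lidded pudding mould that has the strap handle: hang it by the peak of its handle in the dip of the spring scale's hook, lowering it gently so that the spring takes up all of its weight before you let go, with no drop, jerk or bounce. Let it hang free until it has been quite still for over a second, and only then push the key on the scale's foot right down to hold the reading and let it come up again, leaving the mould hanging still. Do not overstretch the scale and leave the other things on the worktop where they are.

Things in the scene. Friction and masses are not known exactly. Their poses are not given: they have to be found in the camera images.
- mould: Filled aluminium pudding mould, 0.2-0.8 kg, on the green board. Foot 58 mm wide; lid 82 mm wide, its top 73 mm up. Handle on the lid: two upright straps, 72-122 mm up, 14 mm along x, 4 mm thick, outer faces 52 mm apart along y, joined by a 6 mm bar peaked in the middle (top 137 mm up). The hook passes under the bar along x, either way. Grip the straps across y, 100 mm up. Origin: centre of foot.
- mould_eye (a point): Underside of the bar at the peak of the mould's handle, 131 mm above the foot on the mould's axis: the point that bears on the hook.
- scale: Spring scale, fixed; place and yaw vary. Dark L-shaped foot 22 mm high, slotted steel column 40 mm wide, 258 mm high. The hook comes out of the column along the scale's -x; the key stands on the foot 145 mm from the column along its +y. Origin: on the table under the column's axis; z up.
- hook_seat (a point): Top of the hook's 8 mm round bar at the bottom of its dip, where the load hangs: 100 mm from the column's axis along the scale's -x, 224 mm above the table unloaded; goes down with the load. Towards the column the bar rises 6 mm over 20 mm, then runs level.
- hook_tip (a point): Centre of the round upturned end of the hook, 124 mm from the column's axis along the scale's -x, its top 16 mm higher than the seat.
- hook (a joint): How far the hook has gone down, m: 0 unloaded, 6.7 mm per newton (150 N/m, lightly damped), stop at 0.075. This job's loads stretch it 0.013 to 0.052; beyond 0.065, or over 12 N, it is overstretched. Letting go with the spring bearing much more or less than the mould's weight (over about 0.6 N), or any jerk that moves the hook faster than about 0.08 m/s, spoils the scale.
- key (a joint): How far the hold key is pressed, m: 0 up, 0.006 right down (springy, 4 N); it comes up by itself.
- key_top (a point): Centre of the top of the hold key, a grey round cap 30 mm across on a black housing on the scale's foot; it is pressed straight down.
- dariole0: Small open aluminium mould, 62 mm wide, 55 mm high, on the board; leave it. Origin: centre of its underside.
- dariole1: Another such small open mould; leave it.
- dariole2: Another such small open mould; leave it.
- tin: Wider lidded aluminium tin with a knob, 100 mm wide, 93 mm high; not the one to weigh, leave it. Origin: centre of its underside.
- jar: Amber glass jar, 74 mm wide, 110 mm high; leave it.
- bowl: Steel bowl 150 mm wide, 60 mm high; leave it.
- brush: Pastry brush 200 mm long, lying; leave it.
- spoon: Wooden spoon 240 mm long, lying; leave it.

How it is judged:
By the outcome, as a careful person would: the job done as asked, in the order asked, and still so for the second after the job is handed in, with the robot touching nothing.
It also fails if it takes over 58 s, if anything falls off the work surface, if the arm or the gripper's body presses on something with over 40 N, if the wrist force passes 120 N, or if a joint passes its speed limit or range.

## Working session

There is one attempt and no reset: what is moved stays moved. The work goes in short steps, each a Python script; the robot and the scene stay as the last script left them, time stands still between calls to the robot, and variables do not carry over. Pictures are saved under pics/ and viewed, at most 12 in all, crops included, and the job is handed in when it is done.

```bash
mkdir -p pics; ls; python3 - <<'E'
from plant import bot
import cv2,numpy as np
for n in ("scene","side"):
    cv2.imwrite(f"pics/{n}0.png",bot.camera(n)[:,:,::-1])
np.set_printoptions(precision=4,suppress=True)
for n in ("scene","side","wrist"):
    print(n,bot.get_calibration(n))
s=bot.read_state();print(s)
E
```

```text
pics
scene {'fx': 486.4504697707358, 'fy': 486.4504697707358, 'cx': 317.863524666181, 'cy': 251.131187066438, 'distortion': array([-0.0431,  0.    ,  0.    ,  0.    ,  0.    ]), 'view': array([[    0.5412,     0.8407,    -0.0184,  -303.6125],
       [   -0.5833,     0.3911,     0.7119,   225.191 ],
       [    0.6057,    -0.3745,     0.7021, -1702.722 ],
       [    0.    ,     0.    ,     0.    ,     1.    ]])}
side {'fx': 607.1200497362397, 'fy': 607.1200497362397, 'cx': 313.13438758632566, 'cy': 239.4087521983647, 'distortion': array([-0.1681,  0.    ,  0.    ,  0.    ,  0.    ]), 'view': array([[   -0.7819,    -0.6232,    -0.0132,   458.7754],
       [    0.3053,    -0.4013,     0.8636,  -308.5609],
       [   -0.5435,     0.6712,     0.5041, -1556.8098],
       [    0.    ,     0.    ,     0.    ,     1.    ]])}
wrist {'fx': 374.98454120441596, 'fy': 374.98454120441596, 'cx': 311.5644831138952, 'cy': 241.27787028121062, 'distortion': array([-0.0283,  0.    ,  0.    ,  0.    ,  0.    ]), 'T_tool_cam': array([[   0.0007,    0.9684,    0.2495,   68.392 ],
       [   1.    ,   -0.0007,   -0.0001,    1.1422],
       [   0.0001,    0.2495,   -0.9684, -157.1913],
       [   0.    ,    0.    ,    0.    ,    1.    ]])}
{'t': 0.1, 'joint_pos': array([ 0.2881,  0.3593,  0.0112, -0.0003, -1.2241, -0.2881]), 'qvel': array([-0.0005,  0.0009,  0.0014,  0.0007, -0.0005, -0.0019]), 'tau': array([ -0.0014, -58.4165,  29.3752,   7.0155,   0.0101,  -0.0001]), 'tcp_pos': array([674.5835,   0.0056, 225.7583]), 'eef_rot': array([-0.7071,  0.7071,  0.0005, -0.0005]), 'contact_force': array([0.288 , 0.4909, 0.3046]), 'moment': array([ 0.0037,  0.0348, -0.0001]), 'finger_force': 0.0, 'width': 87.38069384536462}
```

View pics/scene0.png

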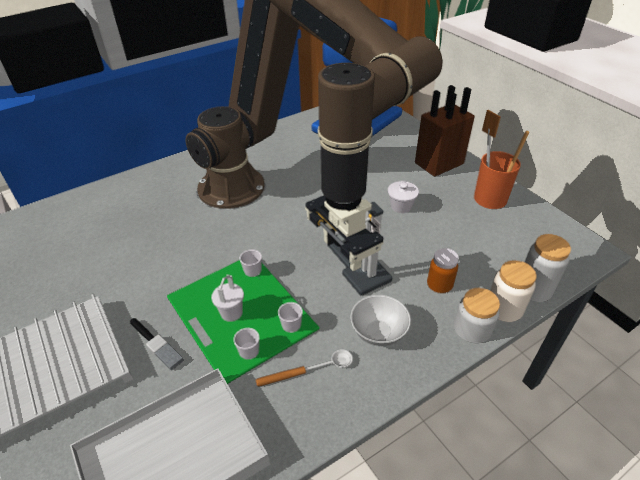

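View pics/side0.png

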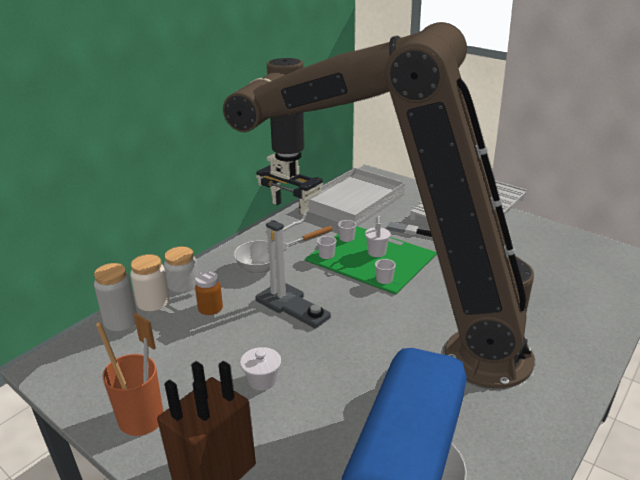

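The lidded mould is at about (228,300) in the scene view and (377,240) in the side view. The side view shows the scale's column at (277,260), its key at (315,311), and its hook running right to about (303,215). I'll write helpers and look closer.

```bash
cat > h.py <<'E'
from plant import bot
import cv2, numpy as np
from scipy.spatial.transform import Rotation as R
np.set_printoptions(precision=3,suppress=True)
def cam(n, st=None):
    """K, dist, world->cv-camera R, t"""
    c=bot.get_calibration(n)
    K=np.array([[c['fx'],0,c['cx']],[0,c['fy'],c['cy']],[0,0,1.]])
    if n=='wrist':
        T=np.eye(4);T[:3,:3]=R.from_quat(st['eef_rot']).as_matrix();T[:3,3]=st['tcp_pos']
        V=np.linalg.inv(T@c['T_tool_cam'])
    else: V=c['view']
    V=np.diag([1,-1,-1,1])@V
    return K,np.array(c['distortion'],float),V[:3,:3],V[:3,3]
def ray(C,uv):
    K,d,r,t=C
    p=cv2.undistortPoints(np.array([[uv]],float),K,d)[0,0]
    return -r.T@t, r.T@np.array([p[0],p[1],1])
def on_z(C,uv,z):
    o,v=ray(C,uv); return o+v*(z-o[2])/v[2]
def proj(C,P):
    K,d,r,t=C
    return cv2.projectPoints(np.array(P,float).reshape(-1,1,3),cv2.Rodrigues(r)[0],t,K,d)[0][:,0]
def tri(*cu):
    A=np.zeros((3,3));b=np.zeros(3)
    for C,uv in cu:
        o,v=ray(C,uv);v/=np.linalg.norm(v);M=np.eye(3)-np.outer(v,v);A+=M;b+=M@o
    return np.linalg.solve(A,b)
def down(yaw):  # tool pointing down; tool x axis at world angle yaw... start pose = x fwd?
    return (R.from_euler('z',yaw)*R.from_quat([-.7071068,.7071068,0,0])).as_quat()
E
python3 - <<'E'
from h import *
s=cam('side');c=cam('scene')
print('key22+',[on_z(s,(315,311),z) for z in (30,45)],'col top',on_z(s,(275,225),258),'col base',on_z(s,(277,292),22))
print('mould',on_z(s,(377,240),73),on_z(c,(228,290),73))
print(R.from_quat(bot.read_state()['eef_rot']).as_matrix())
a=cv2.imread('pics/side0.png');b=cv2.imread('pics/scene0.png')
A=cv2.resize(a[190:340,230:430],None,fx=4,fy=4,interpolation=cv2.INTER_CUBIC)
cv2.imwrite('pics/c1.png',A)
E
```

```text
key22+ [array([462.609, 146.704,  30.   ]), array([450.113, 162.188,  45.   ])] col top [600.066 144.788 258.   ] col base [615.927 134.187  22.   ]
mould [ 502.589 -224.743   73.   ] [ 492.606 -233.018   73.   ]
[[-0.    -1.    -0.001]
 [-1.     0.    -0.   ]
 [ 0.     0.001 -1.   ]]
```

View pics/c1.png

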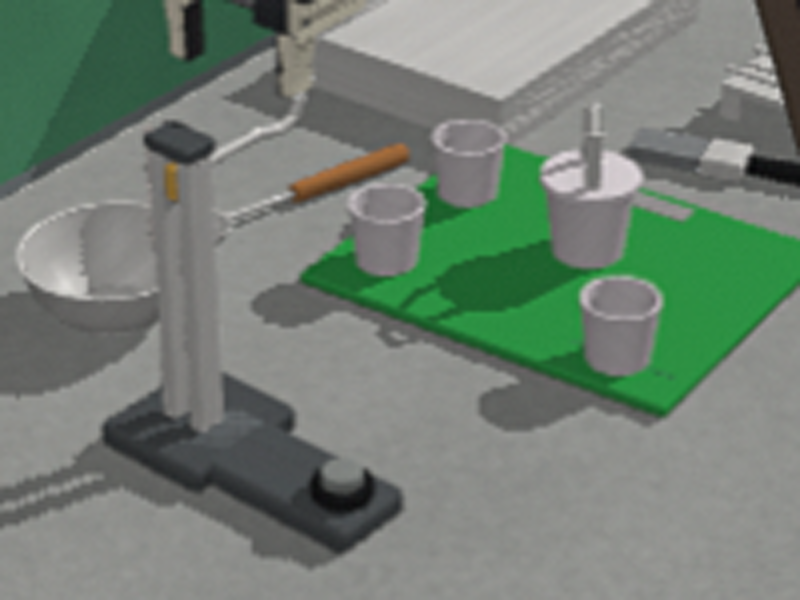

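The crop shows the scale's column top at about (275,225), its hook reaching away from the column towards world -y, and its key at (315,309). The mould's handle is almost edge-on in this view. Next I'll take close wrist views of the scale and the mould.

```bash
python3 - <<'E'
from h import *
import pickle
q=bot.read_state()['eef_rot']
st={}
def snap(k):
    st[k]=bot.read_state()
    cv2.imwrite(f'pics/{k}.png',bot.camera('wrist')[:,:,::-1])
bot.line_to([640,0,400],250,ori=down(0))
bot.move_ptp([590,40,400],down(0)); bot.pause(.3); snap('w_scale')
bot.move_ptp([497,-215,300],down(0)); bot.pause(.3); snap('w_mould')
cv2.imwrite('pics/scene1.png',bot.camera('scene')[:,:,::-1]); cv2.imwrite('pics/side1.png',bot.camera('side')[:,:,::-1])
pickle.dump(st,open('st.pkl','wb')); print(st['w_scale']['tcp_pos'],st['w_mould']['tcp_pos'],bot.read_state()['t'])
E
```

```text
[590.431  39.617 399.1  ] [ 497.55  -214.316  300.15 ] 3.2417
```

View pics/w_scale.png

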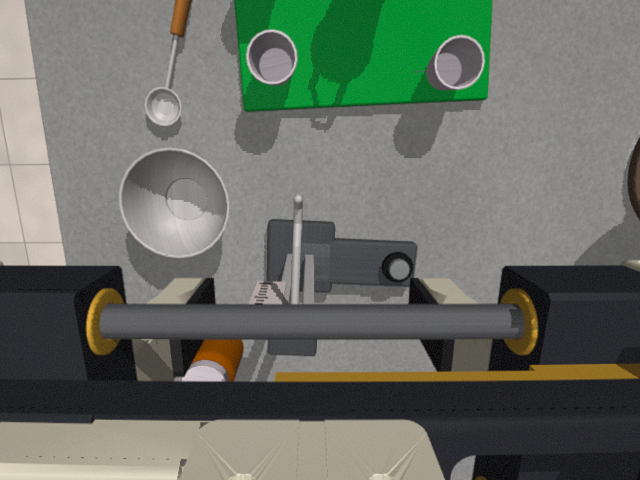

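View pics/w_mould.png

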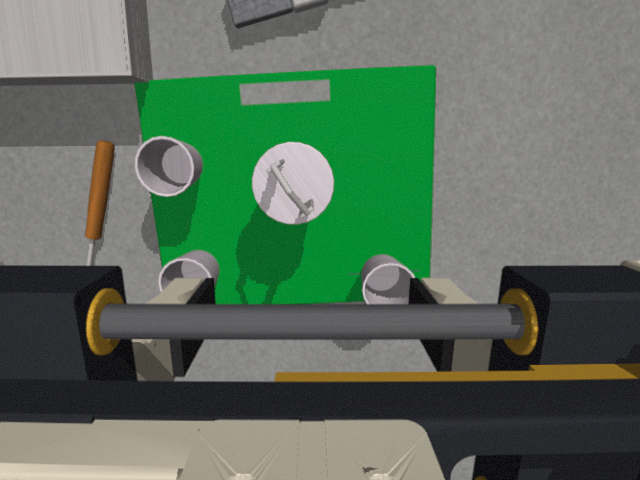

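The wrist view of the scale shows the hook tip at (298,200), the hook running down to the column, and the key at (398,267). The wrist view of the mould shows its lid centred at about (293,183), with strap tops near (276,165) and (309,212). I'll make enlarged crops for precise pixels.

```bash
python3 - <<'E'
import cv2,numpy as np
f=lambda n,x,y,w,h,k:cv2.resize(cv2.imread(f'pics/{n}.png')[y:y+h,x:x+w],(w*k,h*k),interpolation=cv2.INTER_CUBIC)
m=np.zeros((600,800,3),np.uint8)
m[:300,:400]=f('w_mould',243,138,100,75,4)      # x=243+u/4
m[:300,400:]=f('scene1',320,215,100,75,4) if 0 else f('w_scale',260,190,160,120,1).repeat(1,0)[:1].repeat(300,0).repeat(3,1)[:,:400]
m[:300,400:]=cv2.resize(cv2.imread('pics/w_scale.png')[190:310,260:420],(400,300),interpolation=cv2.INTER_CUBIC) # 2.5x
m[300:,:400]=cv2.resize(cv2.imread('pics/scene1.png')[150:300,270:470],(400,300),interpolation=cv2.INTER_CUBIC) # 2x
m[300:,400:]=cv2.resize(cv2.imread('pics/side1.png')[200:335,230:410],(400,300),interpolation=cv2.INTER_CUBIC) #2.222x
cv2.imwrite('pics/m1.png',m)
E
```

```text
(no output)
```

View pics/m1.png

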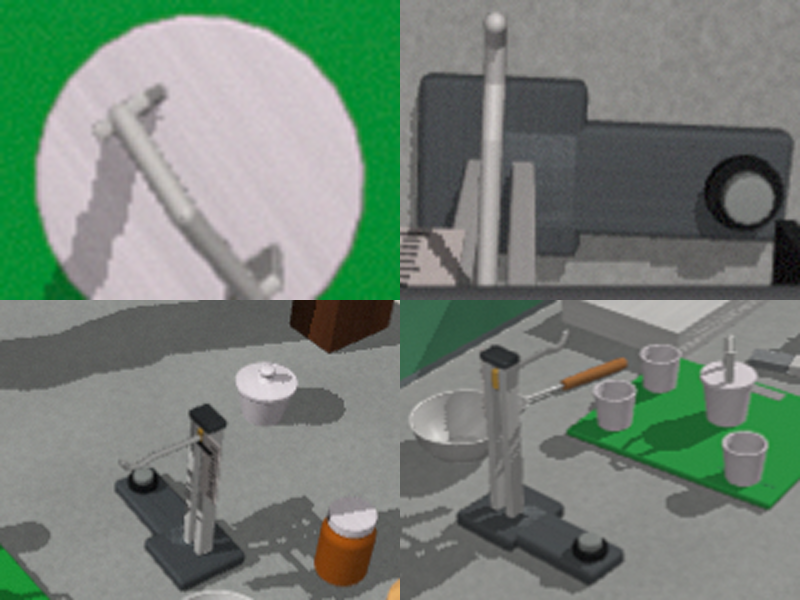

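```bash
python3 - <<'E'
from h import *
import pickle
from scipy.optimize import least_squares
st=pickle.load(open('st.pkl','rb'))
ws=cam('wrist',st['w_scale']);wm=cam('wrist',st['w_mould']);sc=cam('scene');sd=cam('side')
tip=[(ws,(298,198)),(sc,(332.5,232)),(sd,(304.7,216.6))]
key=[(ws,(399.2,269.2)),(sc,(341.5,238.5)),(sd,(316,309.8))]
col=[(sc,(374,208.5)),(sd,(275,224.3))]
for n,o in zip(('tip','key','col'),(tip,key,col)): print(n,tri(*o))
def pts(p):
    c,s=np.cos(p[2]),np.sin(p[2]);f=lambda x,y,z:[p[0]+c*x-s*y,p[1]+s*x+c*y,z]
    return f(-124,0,235.5),f(0,145,p[3]),f(0,0,258),f(-100,0,224)
def res(p):
    P=pts(p);return np.concatenate([proj(C,P[i])[0]-uv for i,o in enumerate((tip,key,col)) for C,uv in o])
r=least_squares(res,[605,138,1.47,42]);print(r.x,r.fun);print(pts(r.x))
lid=[(wm,(293,182.5)),(sd,(377.75,233))]
print('lid',tri(*lid))
for b in (8,12): print(b,'lid',on_z(wm,(293,182.5),73+b),'peak',on_z(wm,(288.9,189),137+b))
b=10;a=[on_z(wm,(243+u/4,138+v/4),122+b) for u,v in((118,112),(257,293))];d=a[1]-a[0]
print(a,np.linalg.norm(d),np.degrees(np.arctan2(d[1],d[0])),(a[0]+a[1])/2)
E
```

```text
tip [600.953  18.301 230.2  ]
key [460.685 147.36   34.67 ]
col [607.935 139.035 254.72 ]
[606.486 140.051   1.525  35.981] [-0.168  0.865 -1.924 -0.947  0.048 -2.019 -0.722 -0.444 -0.584 -0.387
 -0.741 -0.395 -0.715 -1.615 -0.6   -0.651]
([np.float64(600.8374723939933), np.float64(16.179242090482163), 235.5], [np.float64(461.6361742872712), np.float64(146.65528818862046), np.float64(35.980929465813)], [np.float64(606.4856729696799), np.float64(140.05053751543852), 258], [np.float64(601.9306725054164), np.float64(40.15433152757049), 224])
lid [ 514.758 -246.631   84.736]
8 lid [ 515.021 -246.224   81.   ] peak [ 515.323 -247.056  145.   ]
12 lid [ 514.823 -246.612   85.   ] peak [ 515.081 -247.513  149.   ]
[array([ 529.858, -265.139,  132.   ]), array([ 500.243, -226.109,  132.   ])] 48.993780225311006 127.19026642888468 [ 515.05  -245.624  132.   ]
```

```bash
cat >> h.py <<'E'
def force(n=10,dt=.02):
    f=[]
    for _ in range(n): f.append(bot.read_state()['contact_force']);bot.pause(dt)
    return np.mean(f,0),np.std(f,0)
E
python3 - <<'E'
from h import *
g=np.radians(-52.8); b=11.7; m=np.array([514.9,-246.6,0])
bot.move_gripper(88)
bot.move_ptp(m+[0,0,b+170],down(g))
bot.line_to(m+[0,0,b+86],100); bot.pause(.3)
print('tare',force(), bot.read_state()['tcp_pos'])
w=bot.move_gripper(40,25); s=bot.read_state();print(s['width'],s['finger_force'],s['contact_force'])
bot.line_to(m+[0,0,b+106],50); bot.pause(.4)
print('lift',force(),bot.read_state()['t'])
s=bot.read_state();print(s['tcp_pos'],s['width'],s['finger_force'])
cv2.imwrite('pics/side2.png',bot.camera('side')[:,:,::-1])
cv2.imwrite('pics/w2.png',bot.camera('wrist')[:,:,::-1])
cv2.imwrite('pics/m2.png',cv2.hconcat([cv2.imread('pics/side2.png')[120:320,270:530],cv2.imread('pics/w2.png')[150:350,170:470]]))
E
```

```text
tare (array([-0.089,  0.054, -0.104]), array([0.631, 0.385, 0.497])) [ 514.948 -246.612   97.837]
52.323473991868546 24.936627969145775 [-1.505  1.361  0.309]
lift (array([-0.015, -0.122, -3.212]), array([0.577, 0.456, 0.401])) 7.5333
[ 514.902 -246.603  117.652] 51.73830241019967 24.9288547039032
```

View pics/m2.png

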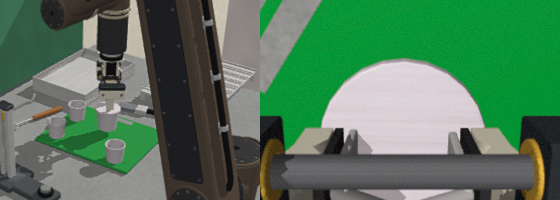

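The side view shows the mould lifted clear, gripped squarely across the straps, and the wrist view shows both straps between the pads. Its weight is about 3.1 N. Next I'll carry it to a point in front of the hook and check alignment.

```bash
cat >> h.py <<'E'
YAW=1.525; SEAT=np.array([601.9,40.2,224.]); AX=-np.array([np.cos(YAW),np.sin(YAW),0])  # AX: outward along hook
HOOKQ=down(YAW-np.pi/2)
E
python3 - <<'E'
from h import *
bot.line_to([514.9,-246.6,203],150)
bot.line_to(SEAT*[1,1,0]+AX*75+[0,0,203],170,ori=HOOKQ); bot.pause(.4)
print('W',force(20),bot.read_state()['t'],bot.read_state()['tcp_pos'])
for n in('wrist','scene','side'): cv2.imwrite(f'pics/{n}3.png',bot.camera(n)[:,:,::-1])
m=np.zeros((600,800,3),np.uint8)
m[:300]=cv2.resize(cv2.imread('pics/wrist3.png')[150:320,120:520][:150],(800,300))
m[300:,:400]=cv2.resize(cv2.imread('pics/scene3.png')[170:290,260:420],(400,300),interpolation=cv2.INTER_CUBIC)
m[300:,400:]=cv2.resize(cv2.imread('pics/side3.png')[180:300,240:400],(400,300),interpolation=cv2.INTER_CUBIC)
cv2.imwrite('pics/m3.png',m)
E
```

```text
W (array([ 0.   ,  0.026, -2.852]), array([0.345, 0.379, 0.482])) 10.575 [598.47  -34.696 202.991]
```

View pics/m3.png

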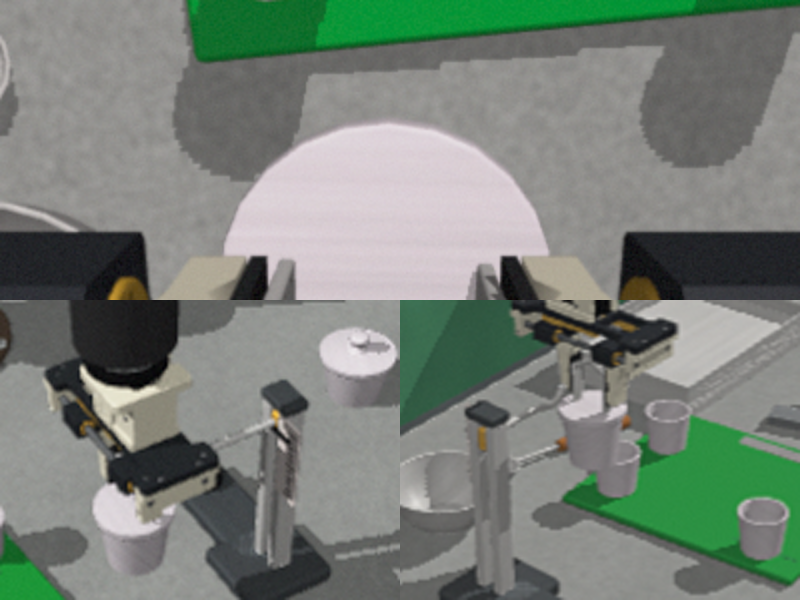

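Scene and side views show the mould held level in front of the hook tip with its straps either side of the hook line. I'll slide it in slowly while watching the force, then lower it in steps.

```bash
python3 - <<'E'
from h import *
import sys
p=lambda out,z: SEAT*[1,1,0]+AX*out+[0,0,z]
for out in (35,15,0):
    bot.line_to(p(out,203),40); f=force(6)[0]; print(out,f)
    if np.abs(f-[0,0,-3]).max()>2: sys.exit('contact')
for z in (185,175,169,163):
    bot.line_to(p(0,z),15); bot.pause(.15); print(z,force(12)[0],bot.read_state()['tcp_pos'])
for n in('scene','side'): cv2.imwrite(f'pics/{n}4.png',bot.camera(n)[:,:,::-1])
print(bot.read_state()['t'])
m=cv2.hconcat([cv2.resize(cv2.imread('pics/scene4.png')[170:290,280:420],(400,343),interpolation=cv2.INTER_CUBIC),
cv2.resize(cv2.imread('pics/side4.png')[180:300,240:380],(400,343),interpolation=cv2.INTER_CUBIC)])
cv2.imwrite('pics/m4.png',m)
E
```

```text
35 [ 0.153 -0.349 -2.963]
15 [ 0.391 -0.199 -2.954]
0 [-0.087 -0.04  -3.175]
185 [-0.099 -0.081 -3.238] [601.916  40.214 185.038]
175 [ 0.349 -0.113 -2.178] [601.948  40.199 175.07 ]
169 [ 0.652 -0.044 -1.074] [601.955  40.2   169.095]
163 [ 0.656 -0.307 -0.563] [601.948  40.211 163.086]
18.1167
```

View pics/m4.png

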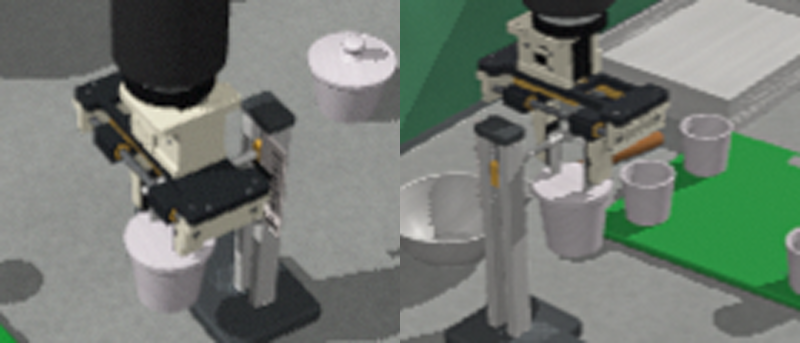

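The views show the hook passing under the bar, with the mould about two-thirds carried by the spring. The steady +x force suggests the peak sits slightly off the hook, so I'll probe sideways gently.

```bash
python3 - <<'E'
from h import *
p=lambda dx,z: SEAT*[1,1,0]+[dx,0,z]
for dx in (-1.2,-2.4,-3.6,-4.8):
    bot.line_to(p(dx,163),8); bot.pause(.1); f=force(20,.015)[0]; print(dx,f)
    if f[0]<-.25: break
print(bot.read_state()['t'],bot.read_state()['moment'])
E
```

```text
-1.2 [ 4.982 -0.818 -0.558]
-2.4 [ 3.074 -1.191 -0.04 ]
-3.6 [ 4.725 -1.849 -0.143]
-4.8 [ 3.698 -1.32  -0.111]
21.05 [-0.411 -1.169 -0.015]
```

```bash
python3 - <<'E'
from h import *
p=lambda dx,z: SEAT*[1,1,0]+[dx,0,z]
for dx in (-3.6,-2.4,-1.2,0,.8):
    bot.line_to(p(dx,163),8); f=force(10,.015)[0]; print(dx,f)
    if f[0]<-2: break
s=bot.read_state();print(s['t'],s['moment'],s['width'],s['finger_force'],s['tcp_pos'])
for n in('wrist','side'): cv2.imwrite(f'pics/{n}5.png',bot.camera(n)[:,:,::-1])
m=cv2.hconcat([cv2.resize(cv2.imread('pics/wrist5.png')[180:330,160:480],(800,375)),])
m2=cv2.resize(cv2.imread('pics/side5.png')[190:270,270:350],(225,225),interpolation=cv2.INTER_CUBIC)
m=cv2.vconcat([m,cv2.copyMakeBorder(m2,0,0,0,575,cv2.BORDER_CONSTANT)]);cv2.imwrite('pics/m5.png',m)
E
```

```text
-3.6 [-0.163 -0.53  -0.134]
-2.4 [ 0.779 -0.916 -0.058]
-1.2 [ 0.92  -1.067 -0.397]
0 [ 0.961 -0.672 -0.456]
0.8 [ 0.632 -0.69  -0.604]
23.3333 [-0.237 -0.215 -0.016] 52.084887014599786 24.937730133533478 [602.74   40.192 163.01 ]
```

View pics/m5.png

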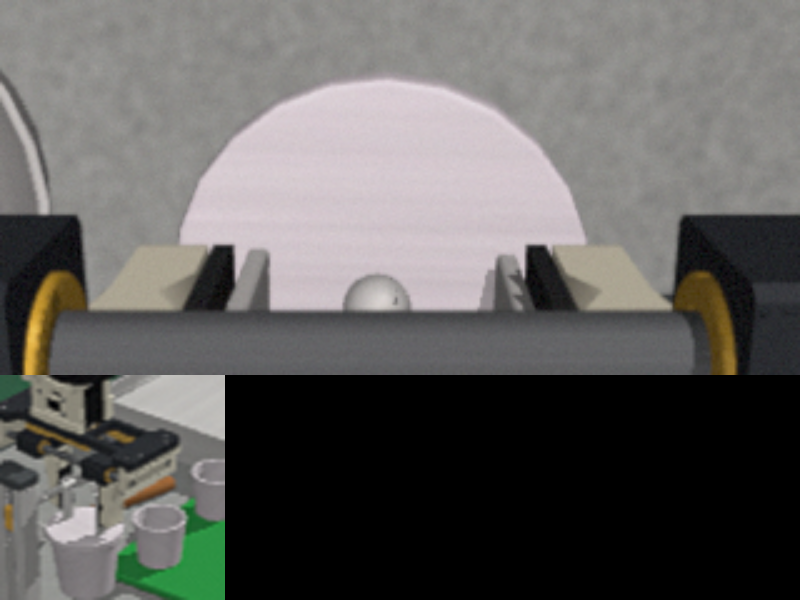

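The wrist view shows the hook's round tip at crop x≈377 against a pad midpoint of ≈380, so the hook lies about 0.7 mm towards +x of the gripper centre. I'll lift off the hook to clear stored friction, centre the mould, and lower again.

```bash
python3 - <<'E'
from h import *
p=lambda z: SEAT*[1,1,0]+[1.4,0,z]+AX*.5
bot.line_to(SEAT*[1,1,0]+[.8,0,187],18)
bot.line_to(p(187),8); bot.pause(.15); F0=force(25,.015)[0]; print('free',F0)
zs,fs=[],[]
for z in (176,170,165,161.5):
    bot.line_to(p(z),14); bot.pause(.1); f=force(16,.015)[0]; print(z,f); zs.append(z);fs.append(f[2])
print('z at zero', np.mean(zs)-(0-.15*0-np.mean(fs))/.15, bot.read_state()['t'],bot.read_state()['moment'])
E
```

```text
free [-0.068  0.153 -3.079]
176 [-0.454 -0.043 -2.587]
170 [-0.529  0.006 -1.65 ]
165 [-0.463 -0.16  -0.966]
161.5 [-0.957  0.011 -0.453]
z at zero 158.6987536048451 29.6167 [-0.073  0.261  0.032]
```

```bash
python3 - <<'E'
from h import *
bot.line_to(SEAT*[1,1,0]+[1.2,0,159]+AX*.5,8); bot.pause(.15); f=force(20,.015)[0]; print(f,bot.read_state()['t'])
E
```

```text
[ 0.042 -0.09   0.204] 30.5667
```

```bash
python3 - <<'E'
from h import *
P=SEAT*[1,1,0]+[1.2,0,159.7]+AX*.5
bot.line_to(P,8); print(force(10,.015)[0])
bot.move_gripper(45,10); bot.move_gripper(45,3); print(force(8,.015)[0])
bot.move_gripper(56); bot.pause(.1); bot.move_gripper(85); bot.pause(.2)
print(bot.read_state()['width'],force(8,.015)[0],bot.read_state()['t'])
bot.line_to(P+[0,0,110],70)
print(bot.read_state()['t'])
for n in('scene','side','wrist'): cv2.imwrite(f'pics/{n}6.png',bot.camera(n)[:,:,::-1])
m=np.zeros((600,800,3),np.uint8)
m[:300,:400]=cv2.resize(cv2.imread('pics/scene6.png')[170:290,280:440],(400,300))
m[:300,400:]=cv2.resize(cv2.imread('pics/side6.png')[200:320,240:400],(400,300))
m[300:,:400]=cv2.resize(cv2.imread('pics/wrist6.png')[130:370,150:470],(400,300))
cv2.imwrite('pics/m6.png',m)
E
```

```text
[ 0.055 -0.399  0.08 ]
[ 0.387  0.079 -0.231]
84.67107897803214 [ 0.271  0.388 -0.082] 33.025
34.75
```

View pics/m6.png

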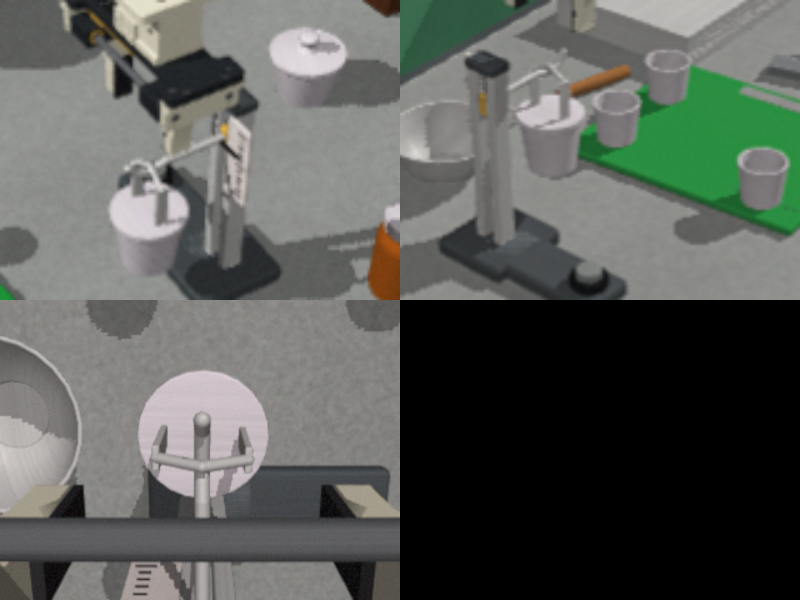

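The mould hangs from the peak of its handle in the dip of the hook, level and clear of the gripper. I'll move over to the key, close the fingers and check that the mould is still.

```bash
python3 - <<'E'
from h import *
K=np.array([461.2,147.,0]); q=down(YAW-np.pi)
bot.move_ptp(K+[0,0,270],q); bot.move_gripper(0,20)
bot.line_to(K+[0,0,60],140); bot.pause(.2)
im=[]
for _ in range(6): im.append(cv2.GaussianBlur(bot.camera('side'),(3,3),0)[195:290,280:325].astype(int)); bot.pause(.2)
d=[np.percentile(np.abs(a-im[0]),[50,99,100]) for a in im[1:]];print(np.array(d))
s=bot.read_state();print(s['t'],s['tcp_pos'],force(10,.015)[0],s['width'])
E
```

```text
[[ 1. 11. 24.]
 [ 1. 12. 38.]
 [ 1. 12. 38.]
 [ 1. 12. 38.]
 [ 1. 12. 38.]]
41.3 [461.189 146.996  59.995] [-0.188 -0.222  0.17 ] 0.5868763920385541
```

```bash
python3 - <<'E'
from h import *
K=np.array([461.2,147.,0])
g=lambda: cv2.GaussianBlur(bot.camera('side'),(3,3),0)[195:290,280:325].astype(int)
im=[]
for _ in range(5): im.append(g()); bot.pause(.25)
print([np.percentile(np.abs(a-b),[99,100]) for a,b in zip(im,im[1:])])
bot.line_to(K+[0,0,40],60); bot.pause(.1); f0=force(8,.01)[0][2]; print('above',f0)
z=40
while z>24:
    z-=1; bot.line_to(K+[0,0,z],15); f=force(5,.01)[0][2]; print(z,round(f,2),round(bot.read_state()['tcp_pos'][2],2))
    if f>9: break
print(bot.read_state()['t'])
E
```

```text
[array([1., 2.]), array([1., 2.]), array([2., 3.]), array([1., 3.])]
above 2.774232871255114
39 3.45 39.16
38 6.22 38.24
37 16.97 38.02
44.4917
```

```bash
python3 - <<'E'
from h import *
K=np.array([461.2,147.,0])
bot.pause(.15); print(bot.read_state()['contact_force'])
bot.line_to(K+[0,0,50],30); bot.line_to(K+[0,0,100],80); bot.pause(.6); 
ims={n:bot.camera(n) for n in('scene','side')}
bot.pause(.3); b=bot.camera('side'); c=[cv2.GaussianBlur(i,(3,3),0)[195:290,280:325].astype(int) for i in (ims['side'],b)]
print(np.abs(c[0]-c[1]).max(),force(6)[0],bot.read_state()['t'])
m=np.zeros((300,800,3),np.uint8)
m[:,:400]=cv2.resize(ims['scene'][170:290,280:440],(400,300));m[:,400:]=cv2.resize(ims['side'][200:320,240:400],(400,300))
cv2.imwrite('pics/m7.png',m[:,:,::-1])
E
```

```text
[-3.835  0.614 16.816]
11 [0.245 0.069 0.405] 47.15
```

View pics/m7.png

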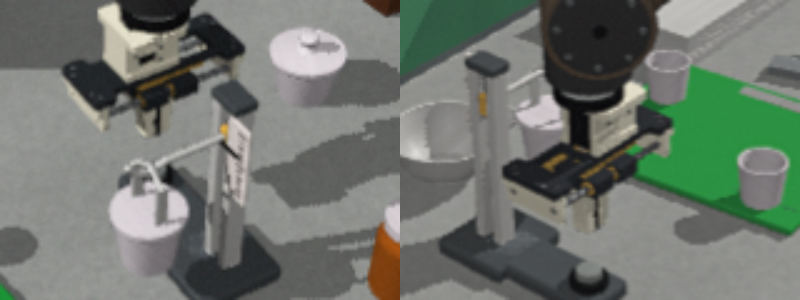

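The mould hangs still, the key is up again, and the gripper is clear of everything, so I'm handing in.

```bash
python3 -c "
from plant import bot
print(bot.close_job())"
```

```text
the job is handed in; nothing more can be done
None
```

I handed the job in at about 47 s: the mould (about 3.1 N) hangs still from its handle peak in the hook's dip, and the key was pressed right down and came up again; on the first lowering I had to probe sideways (about 5 N), lift off and re-centre.

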